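# Cam-lock the packet in its stamping jig

### The arm

A 6-joint arm with a two-finger parallel gripper is mounted at the origin on a cart in front of the work surface, level with it; the furniture and walls round the work are solid. World frame = base frame: x ahead of the robot, y to its left, z up, the work surface at z = 0. Lengths are in m, angles in rad, forces in N, time in s.
With the tool pointing down it reaches from about 0.375 to 0.975 m from the base axis. Payload 3.8 kg.
Tool frame: the origin (TCP) lies on the centre line of the jaws, within the pads' length; the fingertips stand 25 mm ahead of it and the grasp point (between the pads) lies 6 mm ahead of it; z points along the fingers, y is the line along which they close (so a half turn about z gives the same grasp; the last joint's range is limited). The gripper opens to 85 mm and grips with 20 to 120 N. Pads are 22 mm wide; open, the fingers measure 114 mm over their backs; the gripper's body (76 mm by 85 mm) begins 54 mm behind the grasp point. The pads swing forward as they close: fully open they stand 13 mm farther back than shut.
Start: joints at [-1.275, 0.264, 1.604, -0, 1.274, -0.037], TCP at [0.221, -0.638, 0.256] pointing down, gripper open.
Joint ranges: [-2.63, 2.63], [-0.94, 2.18], [0.31, 2.57], [-1.31, 4.45], [0, 2.66], [-2.55, 2.55]. Speed limits (rad/s): [2.57, 2.57, 3.14, 3.14, 3.14, 3.14].

### API

Orientations are given as a rotation vector (axis times angle).
In Python, from workcell import bot gives the robot as it stands. The module is installed in compiled form; this text tells all that it offers.
- The arm moves only by the tool play_rows, never from a script. Its argument "commands" is a list that holds one entry, the list of rows, each a list of 7 numbers: the shift along the tool's x, y, z as a fraction of full scale, then the turn, a rotation vector about the tool's x, y, z as a fraction of full scale, then the closure, from -1 (fully open) to 1 (shut). A call has 1 to 8 rows; each row is the pose to reach, as a shift and turn from the pose commanded when the call began, along the tool's axes at that moment, turning the shorter way round; what a row does not reach only later rows make up. Full scale, the value 1, is 60 cm for a shift and 180 degrees for a turn. A row lasts 1/10 s, in which the tool goes at most 50 mm and 8.59 degrees, less where a joint would pass 70% of its speed; a pose out of reach is approached as far as the arm can. A call with a number of a shift or a turn outside -1 to 1 is refused whole. A call with a gripper value outside its range is refused whole. The fingers move at their own pace and stop on an object; "force" is the grip in N (left out, the last holds). Time passes only in rows, so rows that repeat a pose let the fingers close. It gives the time, the measured TCP pose, the force, the opening and the grip force at its end, in the units of the state.
- bot.read_state(): the state, without advancing time (a new reading comes with each control period).
- bot.read_camera(name): name is "scene" or "top" or "wrist"; returns the picture (384x512x3 uint8, blue, green, red); there is no depth.
- bot.camera_params(name): a dict with "fov_y" (degrees; the focal length in pixels is half the picture's height over the tangent of half this angle, whatever the lens; pixels are square), "cx", "cy" (the principal point, pixels), "D" ([k1, k2, p1, p2, k3] as OpenCV has them; the pictures are not rectified), "rvec" (rotation vector, rad) and "tvec" (3), from world to camera coordinates, as OpenCV has them. Camera axes: x right, y down, z forward; pixel columns grow to the right and rows downward; lengths in m; the calibration is good to about 2 mm. A picture is of the moment at which its call begins: read the wrist's pose just before it. camera_params takes no time and is no camera call; for the wrist camera it gives the pose at the moment of the call.
- bot.finish_job(): hands the job in; it is judged then, once.
The state is a dict: "time": time; "q": joint angles; "joint_vel": joint speeds; "joint_torque": joint torques, N m; "tool_pos": TCP position; "tcp_rot": TCP orientation; "wrist_force": force on the tool from outside, world axes, zero at the start; "torque": the same for the moment, N m; "width": opening from 0.0 (shut) to 1.0 (fully open); "grip_force": force on a finger pad.
Only numpy, scipy, OpenCV 4.12 (cv2) and the standard library are available. Lean on these libraries where they do the work, as an engineer would, in place of code of your own. Each camera call takes 0.05 s, during which the arm holds its last target. There are 200 camera calls.

### The job

Two wooden stamping jigs stand on the table, and one of them has a packet lying in it. Clamp that packet for stamping: swing that jig's cam lever through its quarter turn until it rests against its end stop, and let go. Leave the packet lying in its place and leave the empty jig's lever open.

Things in the scene. Friction and masses are not known exactly. Their poses are not given: they have to be found in the camera images.
- jig: Fixed plywood jig holding the packet, plate 124 x 150 mm, top 12 mm above the table. Origin: on the lever's pivot axis, at table height; z up. Packet lies on the +y side, then a low fence. The lever opens to -y and closes clockwise from above to -x, against a steel post at (-46, 12.5) mm (top 56 mm up). The like, empty jig stands to its left or right, pivots 240 mm or more apart, both yawed.
- clamp_lever (a joint): Lever of the jig with the packet, rad: 0 open (handle to the jig's -y), grows clockwise from above, 1.571 at the end stop (handle to -x). Black grip 16 mm wide and tall, 46 to 110 mm from the pivot axis, underside 39 and top 55 mm above the table. Its cam slides the packet 4 mm to the fence. Dry friction, about 1.5 N at the grip; stays where left.
- packet_center (a point): Centre of the cardboard packet, which lies loose on the jig's plate, 60 x 70 mm and 26 mm high; the centre is 25 mm above the table and about 49 mm from the pivot axis along the jig's +y. Its own x axis points straight down.
- spare_lever (a joint): Like lever of the empty jig, rad: 0 open, 1.571 closed. It starts open and is left so.
There are look-alikes about, which are no part of the job. What is shaped like the part that bears packet_center but green is not meant.

How it is judged:
By the outcome, as a careful person would: the job done as asked, in the order asked, and still so for the second after the job is handed in, with the robot touching nothing.
It also fails if it takes over 35 s, if anything falls off the work surface, if the arm or the gripper's body presses on something with over 40 N, if the wrist force passes 120 N, or if a joint passes its speed limit or range.

## Working session

There is one attempt and no reset: what is moved stays moved. The work goes in short steps, Python scripts to look and compute and a tool call to move; the robot and the scene stay as the last step left them, time stands still between calls to the robot, and variables do not carry over. Pictures are saved under pics/ and viewed, at most 10 in all, crops included, and the job is handed in when it is done.

Besides the shell and the picture viewer there is one more tool, called after ">>>" as name([rows], argument=value, ...), one row to a line, values as JSON. play_rows: Moves the arm, as the interface text tells. Its arguments: {"type":"object","properties":{"commands":{"type":"array"},"force":{"type":"number"}},"required":["commands"]}

```bash
mkdir -p pics
python3 - <<'E'
from workcell import bot
import cv2
for n in ("top","scene"):
    cv2.imwrite(f"pics/{n}0.png",bot.read_camera(n))
    print(n,bot.camera_params(n))
s=bot.read_state();print(s["time"],s["tool_pos"],s["tcp_rot"])
E
```

```text
top {'fov_y': 53.18869619642837, 'cx': 262.33874771522176, 'cy': 183.5964245395661, 'D': array([-0.05518107,  0.        ,  0.        ,  0.        ,  0.        ]), 'rvec': array([ 2.12690572, -2.16335431,  0.12661011]), 'tvec': array([0.17946519, 0.52212278, 0.88703107])}
scene {'fov_y': 49.14823722081296, 'cx': 248.94354846813863, 'cy': 190.10856297940032, 'D': array([-0.0540244,  0.       ,  0.       ,  0.       ,  0.       ]), 'rvec': array([ 1.06625418, -2.03826457,  1.30746216]), 'tvec': array([0.44659815, 0.18530191, 0.63009821])}
0.1 [ 0.22032968 -0.63738691  0.2550782 ] [-3.09619900e+00 -5.19976469e-01  3.89812117e-04]
```

View pics/top0.png

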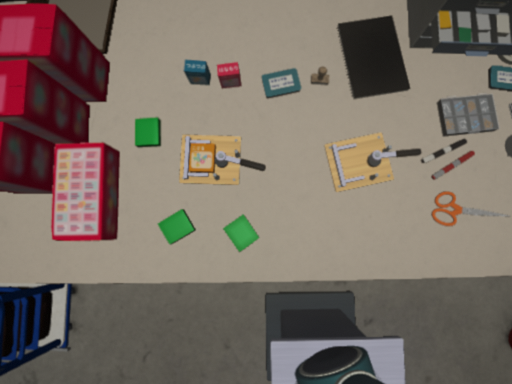

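View pics/scene0.png

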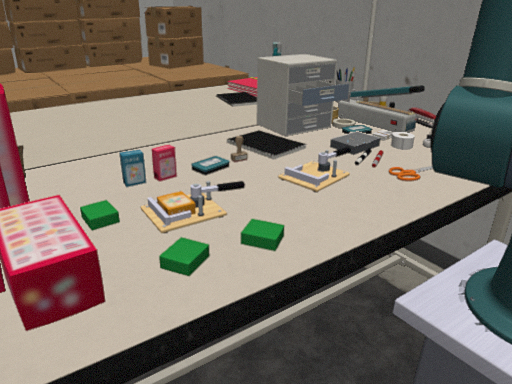

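The packet (orange) lies in the left jig in the top view, with its pivot near (222,159), handle tip near (264,167) and post near (208,180). The jig at (360,160) is empty. Next I'll measure the left jig.

```bash
cat > h.py <<'E'
import numpy as np,cv2
from workcell import bot
def cast(n,px,z,P=None):
    P=P or bot.camera_params(n)
    f=192/np.tan(np.radians(P["fov_y"]/2));K=np.array([[f,0,P["cx"]],[0,f,P["cy"]],[0,0,1]])
    u=cv2.undistortPoints(np.float64(px).reshape(-1,1,2),K,P["D"]).reshape(-1,2)
    R=cv2.Rodrigues(P["rvec"])[0];C=-R.T@P["tvec"]
    d=np.c_[u,np.ones(len(u))]@R
    return (C+d*((z-C[2])/d[:,2])[:,None])[:,:2]
E
python3 - <<'E'
from h import *
im=cv2.imread("pics/top0.png");x0,y0=170,120
c=im[y0:200,x0:280]
cv2.imwrite("pics/c1.png",cv2.resize(c,None,fx=7,fy=7,interpolation=cv2.INTER_CUBIC))
hsv=cv2.cvtColor(im,cv2.COLOR_BGR2HSV)
def roi(m):
    r=np.zeros_like(m);r[y0:200,x0:280]=m[y0:200,x0:280];return r
m=roi((im.max(2)<60).astype(np.uint8)*255)
for k in cv2.findContours(m,0,1)[0]:
    if cv2.contourArea(k)>4:print("dark",cv2.minAreaRect(k),cast("top",cv2.boxPoints(cv2.minAreaRect(k)),.055).round(4).tolist())
m=roi(cv2.inRange(hsv,(8,60,120),(30,255,255)))
k=max(cv2.findContours(m,0,1)[0],key=cv2.contourArea);b=cv2.boxPoints(cv2.minAreaRect(k))
print("plate",b.tolist(),cast("top",b,.012).round(4).tolist())
E
```

```text
dark ((252.38238525390625, 164.47059631347656), (24.25356101989746, 5.093247413635254), 14.03624439239502) [[0.5706, 0.2227], [0.5825, 0.2196], [0.5672, 0.1638], [0.5553, 0.167]]
plate [[178.50445556640625, 182.8751678466797], [180.27899169921875, 133.1885528564453], [241.09426879882812, 135.3605194091797], [239.31973266601562, 185.04713439941406]] [[0.5339, 0.3795], [0.661, 0.3768], [0.6519, 0.2225], [0.5258, 0.2279]]
```

View pics/c1.png

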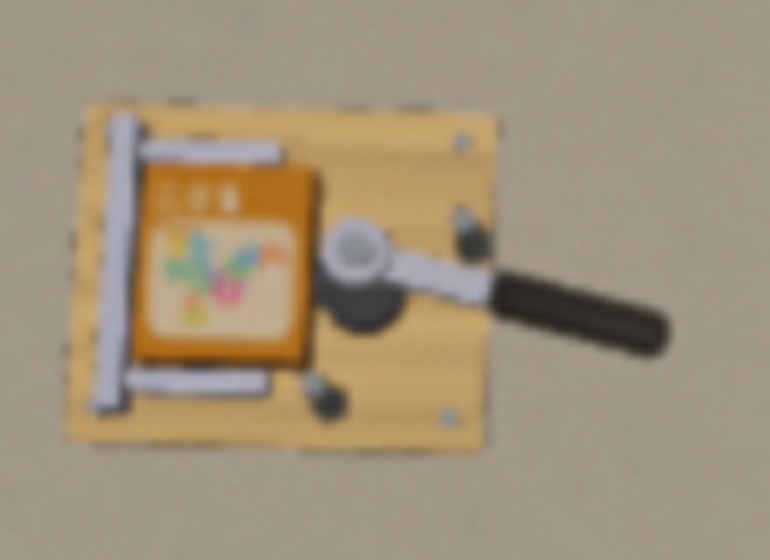

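The crop shows the lever boss at crop (357,250), the grip from about (495,290) to (668,335), and the post at about (325,395). The handle already sits a few degrees past open. I'll push the grip with shut fingers, so I'm moving above it and turning the tool to line up with the jig.

>>> play_rows([
  [[0.46,-0.48,0,0,0,0.122,1],[0.46,-0.48,0,0,0,0.122,1],[0.46,-0.48,0,0,0,0.122,1],[0.46,-0.48,0,0,0,0.122,1],[0.46,-0.48,0,0,0,0.122,1],[0.46,-0.48,0,0,0,0.122,1],[0.46,-0.48,0,0,0,0.122,1],[0.46,-0.48,0,0,0,0.122,1]],
], force=40)

```text
time: 0.9
tool_pos: [0.3874, -0.2735, 0.2559]
tcp_rot: [-3.14, 0.08, 0.0]
wrist_force: [1.7, -0.8, 0.4]
width: -0.0
grip_force: 0.0
```

```bash
cat >> h.py <<'E'
def go(x,y,z):
    s=bot.read_state();R=cv2.Rodrigues(np.array(s["tcp_rot"]))[0]
    return ((R.T@(np.array([x,y,z])-s["tool_pos"]))/.6).round(4)
def st():
    s=bot.read_state();R=cv2.Rodrigues(np.array(s["tcp_rot"]))[0]
    print(s["time"],s["tool_pos"].round(4),"toolx",R[:,0].round(3),"F",s["wrist_force"].round(1),s["width"],s["q"].round(2))
E
python3 -c "
from h import *
st();print(go(.62,.12,.25))
print('boss',cast('top',[[221,155.7]],.06),'post',cast('top',[[170+315/7,120+382/7]],.056))"
```

```text
0.9 [ 0.3874 -0.2735  0.2559] toolx [ 0.999 -0.051 -0.   ] F [ 1.7 -0.8  0.4] -0.00024311285007711295 [-0.67 -0.12  2.02  0.    1.25  0.95]
[ 0.3538 -0.6747  0.01  ]
boss [[0.5905295  0.26733916]] post [[0.54606471 0.2821431 ]]
```

```bash
python3 -c "
from h import *
print(go(.605,.172,.2))"
```

```text
[ 0.3244 -0.7599  0.0934]
```

>>> play_rows([
  [[0.324,-0.76,0.02,0,0,0,1],[0.324,-0.76,0.02,0,0,0,1],[0.324,-0.76,0.02,0,0,0,1],[0.324,-0.76,0.02,0,0,0,1],[0.324,-0.76,0.02,0,0,0,1],[0.324,-0.76,0.02,0,0,0,1],[0.324,-0.76,0.02,0,0,0,1],[0.324,-0.76,0.02,0,0,0,1]],
])

```text
time: 1.7
tool_pos: [0.5627, 0.086, 0.2461]
tcp_rot: [3.14, -0.079, -0.001]
wrist_force: [0.3, -1.2, 0.9]
width: 0.002
grip_force: 0.0
```

```bash
python3 -c "
from h import *
st();print(go(.605,.172,.2))"
```

```text
1.7 [0.5627 0.086  0.2461] toolx [ 0.999 -0.05  -0.   ] F [ 0.3 -1.2  0.9] 0.0024750000669165055 [ 0.11  0.07  1.85 -0.    1.22  1.73]
[ 0.0633 -0.1468  0.0768]
```

>>> play_rows([
  [[0.05,-0.12,0.07,0,0,0,1],[0.05,-0.12,0.07,0,0,0,1],[0.05,-0.12,0.07,0,0,0,1],[0.05,-0.12,0.07,0,0,0,1],[0.05,-0.12,0.07,0,0,0,1],[0.05,-0.12,0.07,0,0,0,1]],
])

```text
time: 2.3
tool_pos: [0.5962, 0.1531, 0.2057]
tcp_rot: [-3.14, 0.082, -0.002]
wrist_force: [0.1, -0.5, 0.3]
width: -0.003
grip_force: 0.0
```

```bash
python3 -c "
from h import *
P=bot.camera_params('wrist');im=bot.read_camera('wrist');cv2.imwrite('pics/w1.png',im)
st();print(go(.605,.172,.058))
m=(im.max(2)<60).astype(np.uint8)*255
for k in cv2.findContours(m,0,1)[0]:
    if cv2.contourArea(k)>300:r=cv2.minAreaRect(k);print(r,cast('wrist',cv2.boxPoints(r),.055,P).round(4).tolist())
"
```

```text
2.35 [0.5963 0.1531 0.2058] toolx [ 0.999 -0.052  0.002] F [-0.3 -1.8 -0. ] 0.0012807573659171948 [ 0.21  0.19  1.79 -0.    1.16  1.83]
[ 0.0124 -0.0321  0.2464]
((255.5, 306.5), (153.0, 511.0), 90.0) [[0.5656, 0.3812], [0.5416, -0.0768], [0.3634, -0.1111], [0.3923, 0.4331]]
((207.05882263183594, 211.73529052734375), (72.88862609863281, 18.981412887573242), 12.52880859375) [[0.5742, 0.2249], [0.5903, 0.2195], [0.5733, 0.1606], [0.5567, 0.1651]]
((426.6269226074219, 191.98548889160156), (105.25767517089844, 7.210208415985107), 83.48019409179688) [[0.6258, 0.017], [0.6262, 0.0111], [0.5327, -0.0077], [0.5323, -0.0011]]
```

View pics/w1.png

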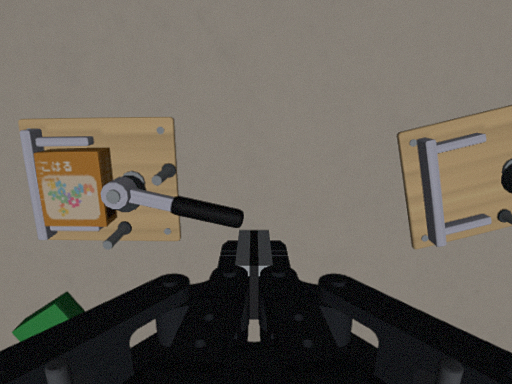

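The wrist view shows the grip at (207,212), matching the top view within about 4 mm, with the packet at (70,188) and the post near (118,235). I'll go down beside the grip on its +x side.

>>> play_rows([
  [[0.018,-0.037,0.0,0,0,0,1],[0.018,-0.037,0.08,0,0,0,1],[0.018,-0.037,0.16,0,0,0,1],[0.018,-0.037,0.244,0,0,0,1],[0.018,-0.037,0.244,0,0,0,1],[0.018,-0.037,0.244,0,0,0,1],[0.018,-0.037,0.244,0,0,0,1]],
])

```text
time: 3.05
tool_pos: [0.6106, 0.1761, 0.0618]
tcp_rot: [-3.139, 0.08, -0.009]
wrist_force: [0.1, -0.1, 1.1]
width: 0.004
grip_force: 0.0
```

```bash
python3 -c "
from h import *
st()
p=np.array([.592,.2665]);ex=np.array([.9987,-.05]);ey=np.array([.05,.9987])
import math
for th in np.radians([15,30,45,60,75,85,90]):
    d=-ey*math.cos(th)-ex*math.sin(th); n=ex*math.cos(th)-ey*math.sin(th)
    # finger half-extent along n (jig-aligned 22x29)
    h=.011*abs(math.cos(th))+.0145*abs(math.sin(th))
    c=p+.09*d+(.008+h)*n
    print(round(math.degrees(th)),c.round(4),go(c[0],c[1],.058))
"
```

```text
3.05 [0.6106 0.1761 0.0618] toolx [ 0.999 -0.051  0.005] F [ 0.1 -0.1  1.1] 0.0038370751712279087 [0.24 0.37 1.86 0.   0.91 1.86]
15 [0.5857 0.174 ] [-0.0414  0.0056  0.0061]
30 [0.564  0.1775] [-0.0778  0.0016  0.0059]
45 [0.5427 0.1868] [-0.114  -0.0121  0.0058]
60 [0.5238 0.2023] [-0.1468 -0.0362  0.0056]
75 [0.5092 0.2233] [-0.1729 -0.07    0.0055]
85 [0.5029 0.2398] [-0.1847 -0.0969  0.0055]
90 [0.501  0.2485] [-0.1887 -0.1113  0.0055]
```

>>> play_rows([
  [[-0.04,0.005,0.005,0,0,0,1],[-0.06,0.004,0.005,0,0,0,1],[-0.078,0.001,0.005,0,0,0,1],[-0.097,-0.005,0.005,0,0,0,1],[-0.114,-0.012,0.005,0,0,0,1],[-0.131,-0.023,0.005,0,0,0,1],[-0.147,-0.036,0.005,0,0,0,1],[-0.16,-0.052,0.005,0,0,0,1]],
])

```text
time: 3.85
tool_pos: [0.5125, 0.2124, 0.0549]
tcp_rot: [3.14, -0.079, -0.001]
wrist_force: [2.7, -1.0, 0.4]
width: -0.004
grip_force: 1.0
```

```bash
python3 -c "
from h import *
st()
for c in [(.509,.2233),(.503,.24),(.501,.2485)]: print(go(*c,.058))
"
```

```text
3.85 [0.5125 0.2124 0.0549] toolx [ 0.999 -0.05  -0.001] F [ 2.7 -1.   0.4] -0.003763109254123417 [ 0.35  0.25  2.03 -0.    0.86  1.97]
[-0.0067 -0.0179 -0.0052]
[-0.0181 -0.0452 -0.0052]
[-0.0221 -0.0592 -0.0052]
```

>>> play_rows([
  [[-0.007,-0.018,0,0,0,0,1],[-0.012,-0.03,0,0,0,0,1],[-0.016,-0.039,0,0,0,0,1],[-0.018,-0.045,0,0,0,0,1],[-0.019,-0.05,0,0,0,0,1],[-0.019,-0.05,0,0,0,0,1]],
])

```text
time: 4.45
tool_pos: [0.5037, 0.2428, 0.055]
tcp_rot: [-3.14, 0.079, 0.001]
wrist_force: [-0.3, 0.8, 0.2]
width: 0.003
grip_force: 0.0
```

```bash
python3 -c "
from h import *
P=bot.camera_params('wrist');im=bot.read_camera('wrist');cv2.imwrite('pics/w2.png',im)
t=bot.read_camera('top')[120:200,170:280];cv2.imwrite('pics/t2.png',cv2.resize(t,None,fx=6,fy=6,interpolation=2))
st()"
```

```text
4.55 [0.5042 0.2427 0.0553] toolx [ 0.999 -0.051  0.001] F [ 0.3 -0.1  0.1] 0.004102500402235279 [0.4  0.26 2.02 0.   0.86 2.03]
```

View pics/w2.png

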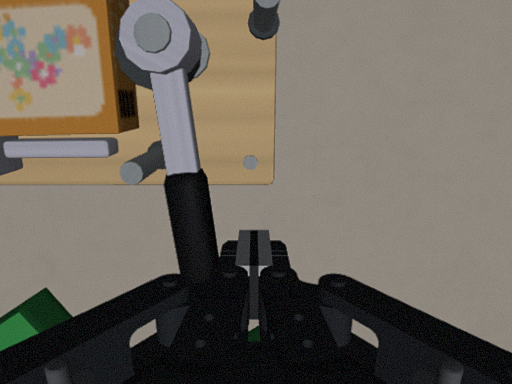

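The wrist view shows the handle still a few degrees short: there's a gap between the arm at (180,150) and the post at (135,170). I'll keep pushing in small steps until contact.

>>> play_rows([
  [[-0.001,-0.005,0,0,0,0,1],[-0.002,-0.01,0,0,0,0,1],[-0.002,-0.013,0,0,0,0,1],[-0.002,-0.013,0,0,0,0,1]],
])

```text
time: 4.95
tool_pos: [0.5032, 0.2506, 0.0554]
tcp_rot: [-3.14, 0.079, -0.001]
wrist_force: [0.2, -0.4, -0.2]
width: -0.002
grip_force: 0.3
```

>>> play_rows([
  [[0,-0.003,0,0,0,0,1],[0,-0.005,0,0,0,0,1],[0,-0.005,0,0,0,0,1]],
])

```text
time: 5.25
tool_pos: [0.5031, 0.2531, 0.0553]
tcp_rot: [3.14, -0.079, -0.0]
wrist_force: [-0.8, -3.2, 2.0]
width: 0.0
grip_force: 1.6
```

>>> play_rows([
  [[0,-0.002,0,0,0,0,1],[0,-0.003,0,0,0,0,1],[0,-0.003,0,0,0,0,1]],
])

```text
time: 5.55
tool_pos: [0.503, 0.2533, 0.0553]
tcp_rot: [3.137, -0.078, -0.001]
wrist_force: [-0.9, -9.6, 4.4]
width: 0.003
grip_force: 4.7
```

>>> play_rows([
  [[0,-0.002,0,0,0,0,1],[0,-0.002,0,0,0,0,1]],
])

```text
time: 5.75
tool_pos: [0.503, 0.2535, 0.0553]
tcp_rot: [3.136, -0.077, -0.002]
wrist_force: [1.1, -13.5, 6.6]
width: -0.001
grip_force: 6.7
```

>>> play_rows([
  [[0,0.02,0,0,0,0,1],[0,0.04,0,0,0,0,1],[0,0.04,-0.08,0,0,0,1],[0,0.04,-0.16,0,0,0,1],[0,0.08,-0.24,0,0,0,1],[0,0.08,-0.24,0,0,0,1],[0,0.08,-0.24,0,0,0,1]],
])

```text
time: 6.45
tool_pos: [0.502, 0.2083, 0.2013]
tcp_rot: [-3.138, 0.081, -0.006]
wrist_force: [-0.9, -0.4, 0.2]
width: -0.001
grip_force: 0.0
```

```bash
python3 -c "
from h import *
im=bot.read_camera('wrist');cv2.imwrite('pics/w3.png',im)
t=bot.read_camera('top');cv2.imwrite('pics/t3.png',cv2.resize(t[110:210,160:420],None,fx=3,fy=3,interpolation=2))
st()"
```

```text
6.55 [0.4999 0.208  0.1978] toolx [ 0.999 -0.051 -0.002] F [-0.3  0.7 -0.3] 0.0017161799376884028 [0.35 0.06 1.95 0.   1.13 1.97]
```

View pics/w3.png

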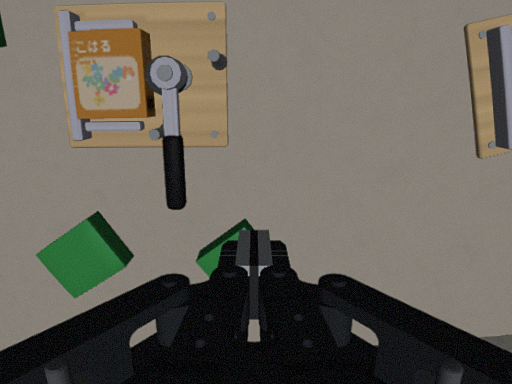

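View pics/t3.png

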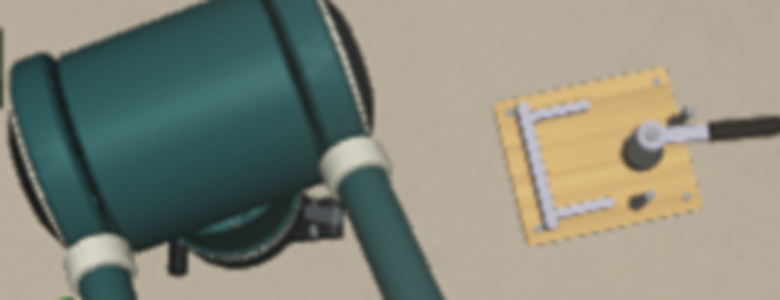

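The lever rests at the post (158,133), with the grip running from (172,140) to (176,205). The packet is seated at (110,75), and the empty jig's lever is still open. The robot is clear of everything.

```bash
python3 -c "
from workcell import bot
print(bot.finish_job())"
```

```text
the job is handed in; nothing more can be done
None
```

The packet is clamped: I swung its jig's lever until it stalled against the end stop (about 13 N) and let go, with the packet in its place and the empty jig's lever still open. The job is handed in, but no verdict was returned.

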